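# Switch the flow selector valve to the yellow port

### The arm

A 6-joint arm with a two-finger parallel gripper is mounted at the origin on a cart in front of the work surface, level with it; the furniture and walls round the work are solid. World frame = base frame: x ahead of the robot, y to its left, z up, the work surface at z = 0. Lengths are in mm, angles in rad, forces in N, time in s.
With the tool pointing down it reaches from about 300 to 775 mm from the base axis. Payload 14.6 kg.
Tool frame: the origin (TCP) lies midway between the tips of the shut fingers; the grasp point (between the pads) lies 19 mm behind it; z points along the fingers, y is the line along which they close (so a half turn about z gives the same grasp; the last joint's range is limited). The gripper opens to 94 mm and grips with 3 to 60 N. Pads are 16 mm wide; open, the fingers measure 119 mm over their backs; the gripper's body (75 mm by 177 mm) begins 78 mm behind the grasp point.
Start: joints at [-0.067, 0.3, 1.521, -0, 1.321, -0.067], TCP at [549.99, -0.002, 205.446] pointing down, gripper open.
Joint ranges: [-3.03, 3.03], [-0.79, 2.21], [0.23, 2.52], [-1.04, 4.18], [0, 3.07], [-2.55, 2.55]. Speed limits (rad/s): [2.22, 2.22, 2.57, 3.14, 3.14, 3.14].

### API

Orientations are given as [roll, pitch, yaw] about the fixed x, y, z axes, in that order (R = Rz(yaw) Ry(pitch) Rx(roll)).
In Python, from cell import manip gives the robot as it stands.
- The arm moves only by the shell command python3 -m creep 'ROWS' [OPENING] [FORCE]. ROWS is text: rows parted by semicolons, each of 6 numbers parted by spaces: the shift along the tool's x, y, z normalised to -1 to 1, where 1 is 4 cm, then the turn, a rotation vector about the tool's x, y, z normalised to -1 to 1, where 1 is pi rad. In form: dx dy dz ax ay az; .... A call has 1 to 20 rows; each row shifts and turns the commanded pose from where the row before left it, along the tool's axes as they then stand; what a row does not reach is not made up. A row lasts 1/8 s, in which the tool goes at most 62.5 mm and 10.7 degrees, less where a joint would pass 70% of its speed; a pose out of reach is approached as far as the arm can. A call with a number of a shift or a turn outside -1 to 1 is refused whole. A call with a gripper value outside its range is refused whole. OPENING is the closure, from 0 (fully open) to 1 (shut), set as the call begins (- or left out, the last holds). The fingers move at their own pace and stop on an object; FORCE is the grip in N (left out, the last holds). Time passes only in rows, so rows that do not move let the fingers close. It gives the time, the measured TCP pose, the force, the opening and the grip force at its end, in the units of the state.
- manip.read_state(): the state, without advancing time (a new reading comes with each control period).
- manip.camera(name): name is "scene" or "side" or "wrist"; returns a dict with "color" (420x560x3 uint8, red, green, blue), "range_z" (420x560 float32, mm along the optical axis (not along the pixel's ray), 0 where there is no reading), "camera_matrix" (3x3 intrinsics, pixels), "T" (4x4, takes a point from camera to world coordinates). Camera axes: x right, y down, z forward; pixel columns grow to the right and rows downward; lengths in mm; the calibration is good to about 2 mm. A picture is of the moment at which its call begins.
- manip.sign_off(): hands the job in; it is judged then, once.
The state is a dict: "clock": time; "joints": joint angles; "qd": joint speeds; "effort": joint torques, N m; "eef_pos": TCP position; "eef_rot": TCP orientation; "wrist_force": force on the tool from outside, world axes, zero at the start; "moment": the same for the moment, N m; "finger_gap": finger opening in mm; "finger_force": force on a finger pad.
Only numpy, scipy, OpenCV 4.12 (cv2) and the standard library are available. Lean on these libraries where they do the work, as an engineer would, in place of code of your own. Each camera call takes 0.05 s, during which the arm holds its last target. There are 200 camera calls.

### The job

Switch the grey selector valve on the bench from off to the port with the yellow marker: its black knob only turns while it is pushed down, so push and turn it, regripping as needed, until the white pointer is at the yellow marker and the knob has sprung fully up and locked there. The marks are not quite true, so feel for the click around the marker. Then let go, and leave the bottle, cup and dropper standing where they are.

Things in the scene. Friction and masses are not known exactly. Their poses are not given: they have to be found in the camera images.
- valve: Selector valve, fixed: grey box 150 x 150 mm, aluminium top plate 48 mm above the bench, brass hose barbs 25 mm long on three sides. Origin: centre of its underside, on the knob's axis; z up. A black arc on the plate along its +x axis marks off. Nine printed stations 40 degrees (0.698 rad) apart: off, and joint angles +/-0.698, 1.396, 2.094, 2.793, each with a black tick.
- knob_grip (a point): Point on the knob's axis at the height to grip, 82 mm above the bench when up; sinks as the knob is pushed. The knob is a round black cylinder 44 mm in diameter, 33 mm tall, flat top 10 mm above this point, to be gripped from above at any yaw. Under it a skirt 60 mm in diameter, its top 23 mm below this point. A white line on top and a white nib on the skirt are the pointer.
- knob_pointer (a point): Point on the line of the knob's pointer, 46 mm from the knob's axis (the nib's end is at 38 mm), over the ring on which the markers sit. Turns with the knob.
- selector (a joint): Angle of the knob (rad): 0 = pointer along the valve's +x axis (off), growing counterclockwise seen from above. Stops at +/-3.05, so it cannot go all the way round. Starts in the off sector, free over 0.2 or more either way. The real lock slots all lie off the printed stations by one same, unknown angle of up to 0.16 either way; in a slot it has 0.02 play. Turning while down takes about 0.02 N m.
- selector_cap (a joint): How far the knob is pushed down (m): 0 fully up, 0.006 at its bottom stop. A spring pushes up with 6 N at 0 and 10 N at the bottom. It turns past the locks only when down more than 0.0045. Let up between slots it stays down at about 0.004, and can be gripped and turned on from there; let up within about 0.06 rad of a slot it clicks up to 0 and centres itself.
- mark_yellow: Yellow round marker, 16 mm in diameter and 3 mm high, fixed on the valve's top plate, 46 mm from the knob's axis. Origin: centre of its underside. It is at one of the joint angles -2.793, -2.094, 2.094 or 2.793, a different one from run to run; blue, green and red markers of the same size are at the other three.
- microscope: Microscope, fixed, white and black, 280 x 200 mm and 437 mm tall, to the left of and behind the work, its eyepieces overhanging towards the robot: no part of it is to be touched; nothing of it is nearer than x = 0.56 or right of y = 0.22. Origin: centre of its underside.
- reagent: White bottle with a blue cap, loose, 52 mm in diameter and 105 mm tall, behind the valve. Origin: centre of its underside.
- cup: Sample cup with a red lid, loose, 55 mm in diameter and 58 mm tall, to the right of the valve. Origin: centre of its underside.
- dropper: Small dropper bottle with a red collar, loose, 29 mm in diameter and 79 mm tall, to the left of the valve. Origin: centre of its underside.
There are look-alikes about, which are no part of the job. What is shaped like the valve but turquoise is not meant.

How it is judged (in metres and radians):
At the end, for the whole second after the job is handed in: The pointer is at the yellow marker (the pointer's point within 10 mm of the marker's centre, seen from above) and the knob is fully up (pushed in less than 1.5 mm). Bottle, cup and dropper stand within 30 mm of where they were (horizontal distance between knob_pointer and mark_yellow below 0.01 m and value of joint selector_cap below 0.0015 m and not ((distance of reagent from where it was at the start of the episode above 0.03 m or angle between reagent's own z axis and vertical above 0.5 rad) or (distance of cup from where it was at the start of the episode above 0.03 m or angle between cup's own z axis and vertical above 0.5 rad) or (distance of dropper from where it was at the start of the episode above 0.03 m or angle between dropper's own z axis and vertical above 0.5 rad))); the robot touches nothing.
It fails at once if the bottle is pushed away by more than 30 mm or tipped by more than 0.5 rad (distance of reagent from where it was at the start of the episode above 0.03 m or angle between reagent's own z axis and vertical above 0.5 rad).
It fails at once if the cup is pushed away by more than 30 mm or tipped by more than 0.5 rad (distance of cup from where it was at the start of the episode above 0.03 m or angle between cup's own z axis and vertical above 0.5 rad).
It fails at once if the dropper is pushed away by more than 30 mm or tipped by more than 0.5 rad (distance of dropper from where it was at the start of the episode above 0.03 m or angle between dropper's own z axis and vertical above 0.5 rad).
It also fails if it takes over 51 s, if anything falls off the work surface, if the arm or the gripper's body presses on something with over 40 N, if the wrist force passes 120 N, or if a joint passes its speed limit or range.

## Working session

There is one attempt and no reset: what is moved stays moved. The work goes in short steps, Python scripts to look and compute and a shell command to move; the robot and the scene stay as the last step left them, time stands still between calls to the robot, and variables do not carry over. Pictures are saved under pics/ and viewed, at most 10 in all, crops included, and the job is handed in when it is done.

```bash
mkdir -p pics
python3 - <<'E'
from cell import manip
import cv2,numpy as np
s=manip.read_state();print({k:np.round(v,3).tolist() for k,v in s.items()})
for n in("scene","wrist"):
    c=manip.camera(n);cv2.imwrite(f"pics/{n}0.png",c["color"][:,:,::-1]);np.savez(f"{n}0.npz",**c)
    print(n,np.round(c["T"],3).tolist(),c["camera_matrix"].tolist())
E
```

```text
{'clock': 0.0, 'joints': [-0.067, 0.3, 1.522, 0.0, 1.321, -0.067], 'qd': [0.0, -0.001, -0.002, 0.0, -0.001, 0.001], 'effort': [-0.002, -53.181, -35.274, 0.071, 0.024, -0.0], 'eef_pos': [549.743, 0.044, 204.892], 'eef_rot': [-3.14, -0.0, 1.571], 'wrist_force': [0.065, 0.482, -0.235], 'moment': [-0.017, -0.026, 0.023], 'finger_force': 0.0, 'finger_gap': 93.769}
scene [[0.644, -0.368, 0.671, -256.544], [-0.765, -0.306, 0.566, -661.462], [-0.003, -0.878, -0.479, 651.771], [0.0, 0.0, 0.0, 1.0]] [[507.25980996308175, 0.0, 280.7468405877568], [0.0, 507.25980996308175, 206.80313472286036], [0.0, 0.0, 1.0]]
wrist [[1.0, 0.001, -0.001, 550.739], [0.0, -0.969, -0.246, 71.181], [-0.001, 0.246, -0.969, 386.0], [0.0, 0.0, 0.0, 1.0]] [[290.07862080962747, 0.0, 275.25945440520286], [0.0, 290.07862080962747, 210.2901767930281], [0.0, 0.0, 1.0]]
```

View pics/scene0.png

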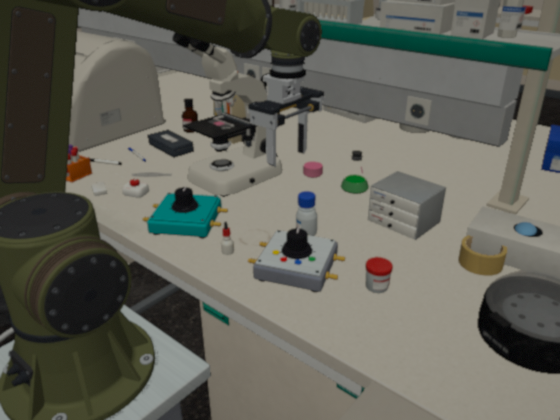

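View pics/wrist0.png

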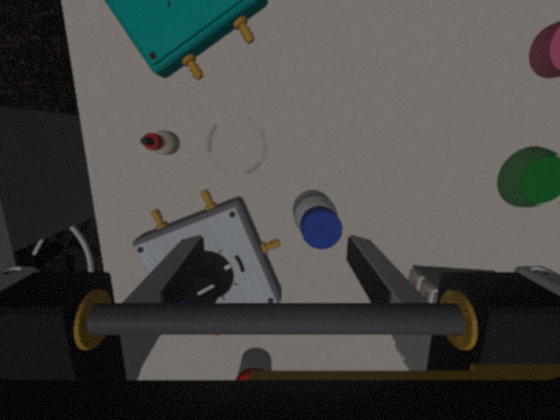

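The wrist view shows the grey valve at about (210,275), half hidden by a finger, with the turquoise one at (185,30). In the scene view the grey valve is at (297,257) and the turquoise look-alike at (185,212). The grey one fits the description, and I'll confirm it in an enlarged crop while locating the markers.

```bash
cat > h.py <<'E'
import numpy as np,cv2
def ray(c,u,v,z):
    K,T=c["camera_matrix"],c["T"]; d=T[:3,:3]@np.linalg.solve(K,[u,v,1.]); o=T[:3,3]
    return o+d*(z-o[2])/d[2]
def blobs(c,lo,hi,amin=6):
    h=cv2.cvtColor(c["color"],cv2.COLOR_RGB2HSV); m=cv2.inRange(h,np.array(lo),np.array(hi))
    n,_,st,ce=cv2.connectedComponentsWithStats(m)
    return [(np.round(ce[i],1),int(st[i,4])) for i in range(1,n) if st[i,4]>=amin]
COL={"yellow":((22,110,110),(34,255,255)),"blue":((108,120,60),(128,255,255)),"green":((40,90,60),(80,255,255)),"red":((0,150,90),(8,255,255)),"red2":((172,150,90),(180,255,255))}
E
python3 - <<'E'
from h import *
c=dict(np.load("scene0.npz"))
im=c["color"][215:300,235:355,::-1]
cv2.imwrite("pics/crop1.png",cv2.resize(im,None,fx=6,fy=6,interpolation=cv2.INTER_CUBIC))
for k,(a,b) in COL.items():
    for p,n in blobs(c,a,b,4):
        if 235<p[0]<420 and 190<p[1]<300: print(k,p,n,np.round(ray(c,*p,51),1))
E
```

```text
yellow [275.5 251.6] 22 [425.7 -70.2  51. ]
yellow [335.2 256.2] 4 [ 492.8 -177.7   51. ]
yellow [340.6 257.7] 11 [ 495.4 -189.5   51. ]
yellow [333.  275.9] 16 [ 433.  -213.9   51. ]
blue [306.3 199.4] 224 [656.9  24.9  51. ]
blue [297.3 261.1] 18 [ 427.8 -127.8   51. ]
green [311.4 258.4] 21 [ 454.3 -144.3   51. ]
red [283.1 258.9] 14 [ 415.1 -100.2   51. ]
red [378.6 266.3] 369 [ 519.3 -266.3   51. ]
```

View pics/crop1.png

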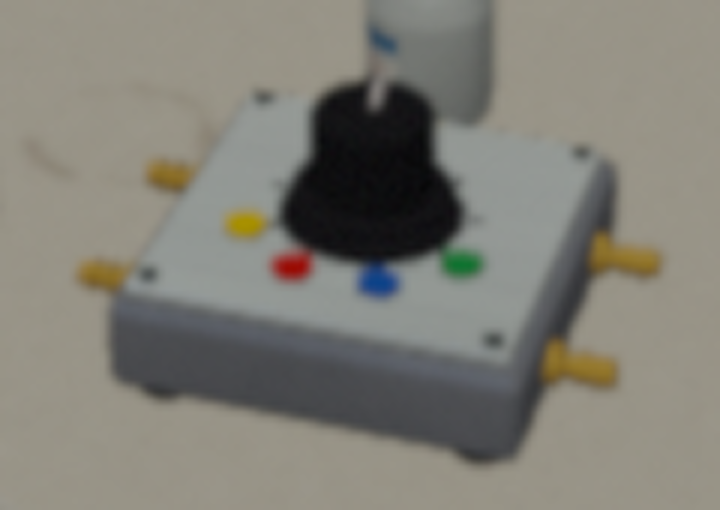

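The crop confirms the grey valve. Its markers are yellow (245,223), red (293,266), blue (378,283) and green (462,264), and the pointer line is on the far side of the knob. The yellow marker is the most clockwise of the four, so it should be +2.094. Next I'll fit the axis and frame, and locate the loose things.

Run:
```python
from h import *
from scipy.optimize import least_squares
c=dict(np.load("scene0.npz"))
P=np.array([ray(c,*p,51)[:2] for p in [(275.5,251.6),(283.1,258.9),(297.3,261.1),(311.4,258.4)]])
A=np.array([2.094,2.793,-2.793,-2.094])
f=lambda q:(P-q[:2]-46*np.c_[np.cos(A+q[2]),np.sin(A+q[2])]).ravel()
r=least_squares(f,[460,-100,.3]);print(r.x,r.fun.round(1))
w=dict(np.load("wrist0.npz"))
print("scene white line ends",ray(c,235+374/6,215+105/6,92),ray(c,235+384/6,215+70/6,92))
print("wrist line",ray(w,197,295,92),ray(w,215,286,92),"arc",ray(w,238,263,48))
print("cap",ray(c,306.3,194,105),ray(w,321,228,105)," cup",ray(c,378.6,266.3,58),"drop",ray(c,227,226,79),ray(w,152,142,70))
```

```text
[ 4.61552180e+02 -9.85505647e+01  3.73839607e-01] [ 0.1 -0.4 -0.5 -0.5  0.7  1.1 -0.4 -0.3]
scene white line ends [463.63393518 -98.80393488  92.        ] [484.71208059 -86.64302271  92.        ]
wrist line [ 462.12127538 -102.27595236   92.        ] [483.03196542 -91.02306435  92.        ] arc [503.52404746 -83.23734456  48.        ]
cap [596.53207383 -20.08828473 105.        ] [596.94762225 -18.70425617 105.        ]  cup [ 510.24137129 -270.87927616   58.        ] drop [402.44415317  50.5172706   79.        ] [419.68939213  65.60358346  70.        ]
```

```bash
python3 -m creep '-0.4 -0.36 0 0 0 0;-0.4 -0.36 0 0 0 0;-0.4 -0.36 0 0 0 0;-0.4 -0.36 0 0 0 0;-0.4 -0.36 0 0 0 0;-0.46 -0.4 0 0 0 0;0 0 0 0 0 0.05;0 0 0 0 0 0.05;0 0 0 0 0 0.05;0 0 0 0 0 0.05;0 0 0 0 0 0.05;0 0 0 0 0 0.05;0 0 0 0 0 0.05;0 0 0 0 0 0.05;0 0 0 0 0 0.05;0 0 0 0 0 0;0 0 0 0 0 0' 0
python3 - <<'E'
from cell import manip
from h import *
s=manip.read_state();print(s["joints"],s["eef_pos"],s["eef_rot"],s["wrist_force"])
for n in("wrist","side"):
    c=manip.camera(n);np.savez(f"{n}1.npz",**c);cv2.imwrite(f"pics/{n}1.png",c["color"][:,:,::-1])
E
```

```text
clock: 2.22
eef_pos: [461.8, -98.6, 205.5]
eef_rot: [-3.142, -0.0, 0.16]
wrist_force: [-0.2, 0.4, 0.4]
finger_gap: 94.5
finger_force: 0.0
[-2.87981476e-01  1.25698010e-01  1.73220446e+00  3.61998658e-05
  1.28362537e+00  1.12241761e+00] [461.80879309 -98.61332227 205.47021839] [-3.14158947e+00 -7.34596348e-05  1.60386992e-01] [-0.1910835   0.4016108   0.40730665]
```

View pics/wrist1.png

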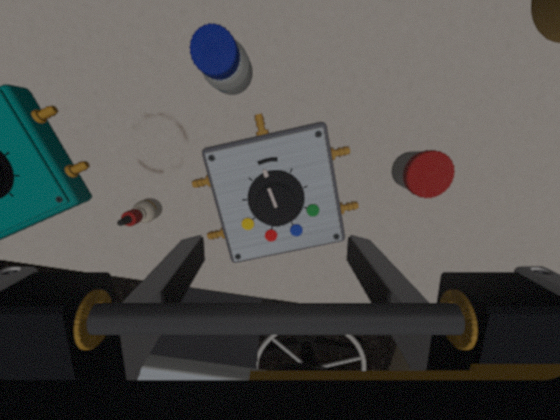

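View pics/side1.png

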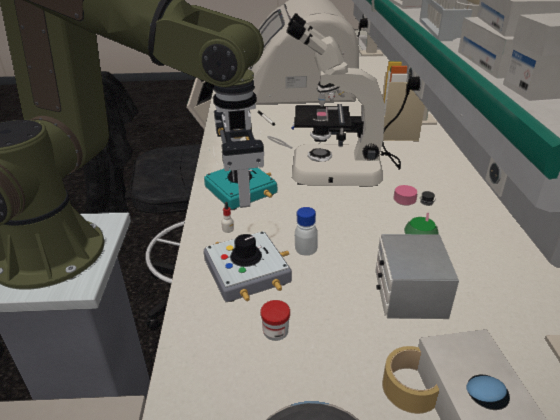

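The wrist view shows the whole valve: yellow marker (248,225), pointer line (268,180) to (276,207), off arc (268,160). The bottle, cup and dropper are clear of it. In the side view the arm is well away from the microscope.

```bash
cat >> h.py <<'E'
from scipy.optimize import least_squares
def fit(c,u0=(190,350),v0=(110,270)):
    P=[];A=[]
    for k,a in (("yellow",2.094),("red",2.793),("blue",-2.793),("green",-2.094)):
        b=[(n,p) for p,n in blobs(c,*COL[k],10) if u0[0]<p[0]<u0[1] and v0[0]<p[1]<v0[1]]
        b=[(n,p) for n,p in b if np.linalg.norm(ray(c,*p,51)[:2]-[461.5,-98.5])<56]
        if b: P.append(ray(c,*max(b,key=lambda t:t[0])[1],51)[:2]);A.append(a)
    P=np.array(P);A=np.array(A)
    f=lambda q:(P-q[:2]-46*np.c_[np.cos(A+q[2]),np.sin(A+q[2])]).ravel()
    r=least_squares(f,[461,-98,.37]);return r.x,r.fun.round(1),P.round(1)
def line(c,ax,z=92):
    h=cv2.cvtColor(c["color"],cv2.COLOR_RGB2HSV);m=cv2.inRange(h,np.array((0,0,110)),np.array((180,70,255)))
    ys,xs=np.nonzero(m);W=np.array([ray(c,x,y,z)[:2] for x,y in zip(xs,ys)]) if 0 else None
    K,T=c["camera_matrix"],c["T"];D=(T[:3,:3]@np.linalg.inv(K)@np.c_[xs,ys,np.ones(len(xs))].T).T
    W=(T[:3,3]+D*((z-T[2,3])/D[:,2])[:,None])[:,:2]
    W=W[np.linalg.norm(W-ax,axis=1)<21]; m0=W.mean(0);d=np.linalg.svd(W-m0)[2][0]
    if d@(m0-ax)<0:d=-d
    return len(W),m0.round(1),np.arctan2(d[1],d[0])
E
python3 - <<'E'
from h import *
c=dict(np.load("wrist1.npz"));q,f,P=fit(c);print(q,f,P);n,m,a=line(c,q[:2]);print(n,m,a,"joint",a-q[2])
E
```

```text
[ 4.63311397e+02 -9.91362142e+01  3.73408932e-01] [-0.1  0.   0.2  0.   0.1 -0.  -0.1 -0. ] [[ 427.2  -70.4]
 [ 417.5 -100.3]
 [ 428.9 -129.6]
 [ 456.3 -144.6]]
48 [472.3 -93.7] 0.5274128790033743 joint 0.15400394681338464
```

```bash
python3 -m creep '0.02 0.01 0.5 0 0 0;0 0 0.5 0 0 0;0 0 0.5 0 0 0;0 0 0.5 0 0 0;0 0 0.5 0 0 0;0 0 0.5 0 0 0;0 0 0.3 0 0 0;0 0 0.26 0 0 0;0 0 0 0 0 0;0 0 0 0 0 0' 0 30
python3 -m creep '0 0 0 0 0 0;0 0 0 0 0 0;0 0 0 0 0 0;0 0 0 0 0 0;0 0 0 0 0 0;0 0 0 0 0 0;0 0 0 0 0 0' 1 30
```

```text
clock: 3.58
eef_pos: [463.2, -98.7, 63.6]
eef_rot: [3.141, -0.001, 0.157]
wrist_force: [0.3, 0.2, 0.0]
finger_gap: 94.2
finger_force: 0.0
clock: 4.45
eef_pos: [462.9, -98.8, 63.1]
eef_rot: [3.141, -0.0, 0.157]
wrist_force: [0.4, -1.7, -0.5]
finger_gap: 43.7
finger_force: 30.0
```

```bash
python3 -m creep '0 0 0.07 0 0 0;0 0 0.07 0 0 0;0 0 0 0 0 0;0 0 0 0 0 0'
```

```text
clock: 4.95
eef_pos: [463.0, -98.8, 57.9]
eef_rot: [3.141, -0.0, 0.157]
wrist_force: [-3.4, -1.8, 8.8]
finger_gap: 43.4
finger_force: 30.0
```

```bash
python3 -m creep '0 0 0.02 0 0 0;0 0 0 0 0 0;0 0 0 0 0 -0.05;0 0 0 0 0 -0.05;0 0 0 0 0 0'; python3 -c "
from cell import manip;s=manip.read_state();print(s['moment'],s['joints'][5])"
```

```text
clock: 5.58
eef_pos: [462.9, -98.7, 57.1]
eef_rot: [3.141, -0.0, 0.474]
wrist_force: [-3.8, -0.8, 9.7]
finger_gap: 43.3
finger_force: 30.0
[-0.0235015   0.79802582  0.04435615] 0.809719160692739
```

```bash
python3 -m creep '0 0 0 0 0 -0.05;0 0 0 0 0 -0.05;0 0 0 0 0 -0.05;0 0 0 0 0 -0.05;0 0 0 0 0 -0.05;0 0 0 0 0 -0.05;0 0 0 0 0 -0.05;0 0 0 0 0 -0.05;0 0 0 0 0 -0.05;0 0 0 0 0 0'; python3 -c "
from cell import manip;s=manip.read_state();print(s['moment'],s['joints'][5])"
```

```text
clock: 6.82
eef_pos: [462.6, -98.7, 57.0]
eef_rot: [-3.141, -0.0, 1.887]
wrist_force: [-4.2, -0.4, 10.1]
finger_gap: 43.6
finger_force: 30.0
[-0.0779103   1.04702816 -0.01936669] -0.6040147032926929
```

```bash
python3 -m creep '0 0 -0.03 0 0 0;0 0 -0.03 0 0 0;0 0 0 0 0 0;0 0 0 0 0 0'; python3 -c "
from cell import manip;s=manip.read_state();print(s['moment'],s['eef_pos'])"
```

```text
clock: 7.32
eef_pos: [462.6, -98.6, 58.9]
eef_rot: [-3.141, -0.0, 1.885]
wrist_force: [-4.1, 1.2, 2.9]
finger_gap: 43.0
finger_force: 30.0
[-0.09153216  0.69946946  0.032556  ] [462.56570101 -98.61794895  58.91064258]
```

```bash
for i in 1; do python3 -m creep '0 0 -0.01 0 0 -0.01;0 0 0 0 0 0'; done | egrep 'pos|rot|wrist'
python3 -m creep '0 0 0 0 0 -0.01;0 0 0 0 0 0' | egrep 'pos|rot|wrist'; python3 -c "
from cell import manip;s=manip.read_state();print(s['moment'])"
```

```text
eef_pos: [462.6, -98.6, 59.2]
eef_rot: [-3.141, -0.0, 1.917]
wrist_force: [-3.6, 0.6, -0.9]
eef_pos: [462.5, -98.6, 59.2]
eef_rot: [-3.141, -0.0, 1.949]
wrist_force: [-3.7, 1.3, -2.5]
[0.12517545 0.67341568 0.17690072]
```

```bash
python3 -m creep '0 0 0 0 0 -0.01;0 0 0 0 0 0' | egrep 'pos|rot|wrist'; python3 -c "
from cell import manip;s=manip.read_state();print(s['moment'])"
python3 -m creep '0 0 0 0 0 -0.01;0 0 0 0 0 0' | egrep 'pos|rot|wrist'; python3 -c "
from cell import manip;s=manip.read_state();print(s['moment'])"
```

```text
eef_pos: [462.5, -98.6, 59.2]
eef_rot: [-3.141, -0.0, 1.981]
wrist_force: [-5.1, 1.1, -3.6]
[0.08751955 0.84351606 0.08639735]
eef_pos: [462.5, -98.6, 59.3]
eef_rot: [-3.141, -0.0, 2.013]
wrist_force: [-5.2, 0.8, -2.0]
[0.06192972 1.02789187 0.1164634 ]
```

```bash
M='from cell import manip;s=manip.read_state();print(s["moment"][2])'
python3 -m creep '0 0 0 0 0 -0.01;0 0 0 0 0 0' | egrep 'pos|rot|wrist'; python3 -c "$M"
python3 -m creep '0 0 0 0 0 -0.01;0 0 0 0 0 0' | egrep 'pos|rot|wrist'; python3 -c "$M"
```

```text
eef_pos: [462.6, -98.7, 59.7]
eef_rot: [-3.141, -0.0, 2.044]
wrist_force: [-8.6, 0.3, 3.4]
0.11461381950835249
eef_pos: [462.7, -98.8, 60.0]
eef_rot: [-3.141, -0.0, 2.076]
wrist_force: [-9.9, 1.7, 7.2]
0.042723383013851035
```

```bash
M='from cell import manip;s=manip.read_state();print(s["moment"][2])'
python3 -m creep '0 0 0 0 0 -0.01;0 0 0 0 0 0' | egrep 'pos|rot|wrist'; python3 -c "$M"
python3 -m creep '0 0 0 0 0 -0.01;0 0 0 0 0 0' | egrep 'pos|rot|wrist'; python3 -c "$M"
```

```text
eef_pos: [462.7, -98.8, 60.0]
eef_rot: [-3.141, -0.0, 2.107]
wrist_force: [-9.1, 1.0, 7.3]
0.004323571445083307
eef_pos: [462.7, -98.7, 59.9]
eef_rot: [-3.141, -0.0, 2.138]
wrist_force: [-8.7, 1.9, 6.0]
-0.2539833405724604
```

The wrist force rose from -2 to +7 N and the knob lifted, and further turning is now resisted, so this is the slot. I'll turn back slightly, let it up, then release.

```bash
M='from cell import manip;s=manip.read_state();print(s["moment"][2])'
python3 -m creep '0 0 0 0 0 0.01;0 0 -0.04 0 0 0;0 0 -0.035 0 0 0;0 0 0 0 0 0;0 0 0 0 0 0'; python3 -c "$M"
```

```text
clock: 9.95
eef_pos: [462.7, -98.7, 62.9]
eef_rot: [-3.141, -0.0, 2.106]
wrist_force: [-8.5, 0.7, 5.6]
finger_gap: 43.4
finger_force: 30.0
-0.07035370541413109
```

```bash
python3 -m creep '0 0 0 0 0 0;0 0 0 0 0 0;0 0 0 0 0 0;0 0 0 0 0 0;0 0 0 0 0 0;0 0 0 0 0 0' 0
python3 -m creep '0 0 -0.5 0 0 0;0 0 -0.5 0 0 0;0 0 -0.5 0 0 0;0 0 -0.5 0 0 0;0 0 -0.5 0 0 0;0 0 -0.5 0 0 0;0 0 -0.5 0 0 0;0 0 0 0 0 0;0 0 0 0 0 0;0 0 0 0 0 0'
python3 - <<'E'
from cell import manip
from h import *
c=manip.camera("wrist");im=c["color"][90:290,150:400,::-1];cv2.imwrite("pics/w2.png",cv2.resize(im,None,fx=3,fy=3))
q,f,P=fit(c,(100,460),(60,300));n,m,a=line(c,q[:2]);print(q,f,P,n,m,a,"joint",a-q[2])
tip=q[:2]+46*np.array([np.cos(a),np.sin(a)]);print("pointer-marker",np.linalg.norm(tip-P[0]))
d=c["range_z"];K,T=c["camera_matrix"],c["T"]
v,u=np.mgrid[:420,:560];X=np.linalg.inv(K)@np.stack([u.ravel(),v.ravel(),np.ones(u.size)])*d.ravel()
W=(T[:3,:3]@X+T[:3,3:]).T;r=np.linalg.norm(W[:,:2]-q[:2],axis=1)
for nm,s in(("top",(r<15)&(W[:,2]>75)&(W[:,2]<110)),("plate",(r>52)&(r<65)&(W[:,2]>30)&(W[:,2]<70))):print(nm,s.sum(),np.median(W[s,2]))
w=dict(np.load("wrist1.npz"));K,T,d=w["camera_matrix"],w["T"],w["range_z"]
X=np.linalg.inv(K)@np.stack([u.ravel(),v.ravel(),np.ones(u.size)])*d.ravel()
W=(T[:3,:3]@X+T[:3,3:]).T;r=np.linalg.norm(W[:,:2]-q[:2],axis=1)
for nm,s in(("top0",(r<15)&(W[:,2]>75)&(W[:,2]<110)),("plate0",(r>52)&(r<65)&(W[:,2]>30)&(W[:,2]<70))):print(nm,s.sum(),np.median(W[s,2]))
E
```

```text
clock: 10.7
eef_pos: [462.9, -98.7, 62.4]
eef_rot: [3.142, 0.0, 2.105]
wrist_force: [0.8, 0.4, 0.4]
finger_gap: 93.2
finger_force: 0.0
clock: 11.95
eef_pos: [462.5, -98.6, 201.6]
eef_rot: [-3.141, -0.001, 2.105]
wrist_force: [0.3, -0.9, 0.7]
finger_gap: 94.0
finger_force: 0.0
[ 4.63522357e+02 -9.90490118e+01  3.74563080e-01] [ 0.   0.1 -0.3  0.1  0.2 -0.1 -0.  -0.1] [[ 427.6  -70.3]
 [ 417.3 -100.1]
 [ 429.3 -129.6]
 [ 456.7 -144.6]] 58 [455.5 -93. ] 2.487380083396846 joint 2.1128170031169953
pointer-marker 0.9531306519685993
top 649 93.9795009445042
plate 3387 49.93458201484452
top0 639 93.95679059324146
plate0 3327 49.90980936606036
```

View pics/w2.png

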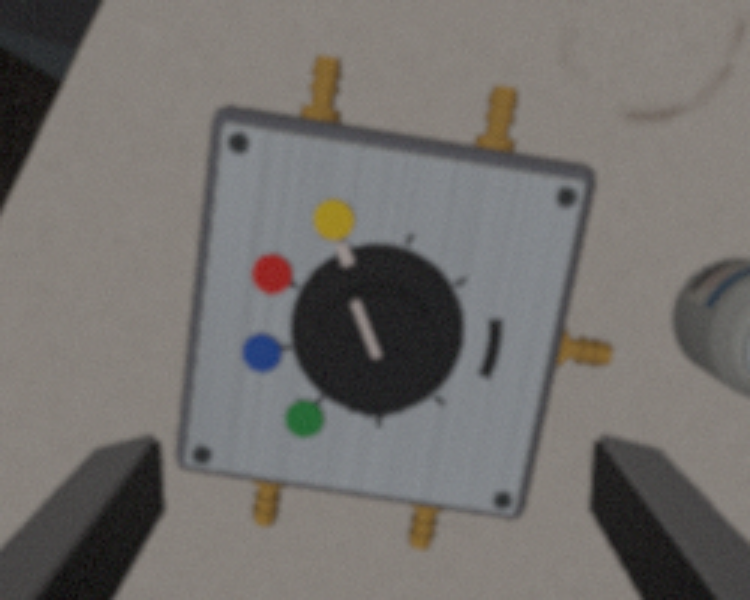

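The nib at (345,255) points at the yellow marker (333,220), about 1 mm off. The knob top is at the same height as at the start (94.0 mm both times), so it is fully up. The gripper is clear of everything.

```bash
python3 -c "
from cell import manip;print(manip.sign_off())"
```

```text
the job is handed in; nothing more can be done
None
```

The job is handed in: the grey valve's pointer measured about 1 mm from the yellow marker (joint about 2.11 rad) with the knob fully up, and the gripper let go and never came near the bottle, cup or dropper, at about 12 s of the 51 s allowed.

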